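# Set the component tester to capacitor and hold TEST

## Task

Ready the component tester for the capacitor plugged into its fixture: push the tab of the rotary selector round, click by click, until it points at the capacitor symbol (two parallel bars) and sits in that click, and only then press the TEST button fully down with a fingertip and hold it down; the program finishes while the fingertip is still holding TEST down. Push only, grasp nothing: the tester must not be lifted or shoved about, and everything else on and around it stays where it is.

Things in the scene. Friction and masses are not known exactly. Their poses are not given: they have to be found in the camera images.
- tester: portable component tester: dark green case 214 mm deep (x) by 244 wide (y), face up on rubber feet, loose, about 1.6 kg. Flat grey top panel 78 mm above the bench. Origin: centre of its underside; x points away from the operator, y to the operator's left. Panel: display far left, selector left of centre, TEST near right. Folded carrying bail round the far side, 20 mm high, out to 138 mm from the origin
- selector_axis (a point): on the vertical axis of the black selector, at panel height. Round skirt 68 mm across, its top 8 mm above the panel; hub 34 mm across, top 28 mm above the panel; one straight radial tab, 11 mm wide, from the hub out to 47 mm from the axis, top 29 mm and underside 5 mm above the panel, a thin white line along its top. The tab points to the far side of the panel in every position
- tab_end (a point): middle of the outer end face of the selector's tab, 47 mm from the axis and 17 mm above the panel; the direction from selector_axis to this point is where the tab points
- selector (a joint): selector angle, rad, growing clockwise seen from above. Six clicks 30 deg apart, a stop just past each end: 0 ring (off, at the operator's left), 0.524 wave, 1.047 diode, 1.571 resistor, 2.094 capacitor, 2.618 coil. Starts in one of the first three. Pushing it from one click towards the next takes up to 0.12 N m (about 3 N on the tab); past half-way it springs on into the next by itself
- capacitor_symbol (a point): centre of the printed capacitor symbol (two parallel black bars, each 17 mm long, with short leads) on the panel, 64 mm from the selector's axis; the fifth of six symbols clockwise from the ring
- ring_symbol (a point): centre of the printed ring (off) symbol on the panel, 13 mm across, 64 mm from the selector's axis; the first of the six
- test_top (a point): centre of the top of the round grey TEST button (26 mm across), 22 mm above the panel when up; moves with it. It sits in a black round collar 42 mm across, top 12 mm above the panel. Sprung: moves from 1.5 N, fully down at 5 N after 6 mm, comes up when let go
- fixture_capacitor (a point): top of the capacitor under test, an upright dark can of 22 mm diameter in the black plug-in fixture (44 by 60 mm, 16 mm tall) at the far right of the panel; this point is 53 mm above the panel. Part of the tester; keep clear of it
- test (a joint): travel of the TEST button in m: 0 = up, 0.006 = fully down
- spare_capacitor: loose spare capacitor, a dark upright can 22 mm across and 34 mm tall, standing on the tester's top panel near its front edge, between the selector and TEST. Origin: centre of its underside. Must stay where it stands
- cutters: side cutters with blue handles, 145 mm long, 53 mm wide, 13 mm tall, lying on the bench to the left of the tester. Leave alone
- tip_tin: round open aluminium tin, 66 mm across, 22 mm tall, on the bench to the left of the tester. Leave alone
- solder_spool: small grey spool, 54 mm across, 46 mm tall, standing on the bench to the right of the tester. Leave alone
- throttle_grip: black rubber twist grip of a scooter, 146 mm long, 48 mm across, lying on the bench to the right of the tester. Leave alone
- screwdriver: screwdriver with black handle, 150 mm long, lying on the bench on the far side of the tester. Leave alone
- flux_bottle: white bottle, 38 mm across, 95 mm tall, standing on the bench to the left of the tester, beyond the cutters or the tin. Leave alone

How it is judged:
By the outcome, as a careful person would: the job done as asked, in the order asked, and still so for the second after the job is handed in, while the arm keeps its last pose, push and grip.
It also fails if it takes over 42 s, if anything falls off the work surface, if the arm or the gripper's body presses on something with over 40 N, if the wrist force passes 120 N, or if a joint passes its speed limit or range.

## Robot

A 7-joint arm with a two-finger parallel gripper is mounted at the origin on the work surface. World frame = base frame: x ahead of the robot, y to its left, z up, the work surface at z = 0. Lengths are in mm, angles in rad, forces in N, time in s.
With the tool pointing down it reaches from about 400 to 875 mm from the base axis. Payload 4.4 kg.
Tool frame: the origin (TCP) lies at the very end of the fingers, on their centre line; the grasp point (between the pads) lies 19 mm behind it; z points along the fingers, y is the direction in which the jaws open and shut (so a half turn about z gives the same grasp; the last joint's range is limited). The gripper opens to 85 mm and grips with 20 to 120 N. Pads are 22 mm wide; open, the fingers measure 114 mm over their backs; the gripper's body (76 mm by 85 mm) begins 54 mm behind the grasp point. The pads swing forward as they close: fully open they stand 13 mm farther back than shut.
Start: joints at [1.264, 0.628, 0.038, 1.517, -0.027, 0.996, -0.02], TCP at [155.039, -631.253, 231.313] pointing down, gripper open.
Joint ranges: [-3.06, 3.06], [-0.37, 2.12], [-1.25, 1.32], [0.18, 2.47], [-1.1, 4.24], [0.23, 1.98], [-2.94, 2.94]. Speed limits (rad/s): [2.57, 2.57, 3.14, 3.14, 3.14, 3.14, 3.14].

## Interface

Orientations are given as [roll, pitch, yaw] about the fixed x, y, z axes, in that order (R = Rz(yaw) Ry(pitch) Rx(roll)).
In Python, from cell import read_state, get_image, calibration, finish_job gives the robot as it stands. The module is installed in compiled form; this text tells all that it offers.
- The arm moves only by the tool apply_moves, never from a script. Its argument "increments" is a list of rows, each an object of numbers: "tx", "ty", "tz": the shift along the world's x, y, z in m; "rx", "ry", "rz": the turn, a rotation vector about the world's x, y, z in units of 5 degrees (1.0 is 5 degrees); "claw": the finger opening in m, from 0 to 0.0854. In form: [{"tx": .., "ty": .., "tz": .., "rx": .., "ry": .., "rz": .., "claw": ..}, ...]. A call has 1 to 12 rows; each row is the pose to reach, as a shift and turn from the pose commanded when the call began; what a row does not reach only later rows make up. A row lasts 1/10 s, in which the tool goes at most 50 mm and 8.59 degrees, less where a joint would pass 70% of its speed; a pose out of reach is approached as far as the arm can. A call with a gripper value outside its range is refused whole. The fingers move at their own pace and stop on an object; the grip force is fixed at half the most. Time passes only in rows, so rows that repeat a pose let the fingers close. It gives the time, the measured TCP pose, the force and the opening at its end, in the units of the state.
- read_state(): the state, without advancing time (a new reading comes with each control period).
- get_image(name): name is "scene" or "side" or "wrist"; returns the picture (400x640x3 uint8, red, green, blue); there is no depth.
- calibration(name): a dict with "camera_matrix" (3x3 intrinsics, pixels), "origin" and "attitude" of the camera in the world. Camera axes: x right, y up, looking along -z (the intrinsics and any distortion apply to the point x, -y, -z); pixel columns grow to the right and rows downward; lengths in mm; the calibration is good to about 2 mm. A picture is of the moment at which its call begins: read the wrist's pose just before it. calibration takes no time and is no camera call; for the wrist camera it gives the pose at the moment of the call.
- finish_job(): hands the job in, once; it reports no verdict.
The state is a dict: "clock": time; "qpos": joint angles; "qd": joint speeds; "tau": joint torques, N m; "eef_pos": TCP position; "tool_rot": TCP orientation; "force": force on the tool from outside, world axes, zero at the start; "torque": the same for the moment, N m; "width": finger opening in mm.
Only numpy, scipy, OpenCV 4.12 (cv2) and the standard library are available. Lean on these libraries where they do the work, as an engineer would, in place of code of your own. Each camera call takes 0.05 s, during which the arm holds its last target. There are 200 camera calls.

## Working session

There is one attempt and no reset: what is moved stays moved. The work goes in short steps, Python scripts to look and compute and a tool call to move; the robot and the scene stay as the last step left them, time stands still between calls to the robot, and variables do not carry over. Pictures are saved under pics/ and viewed, about 8 in all and at most 12, crops included, and the job is handed in when it is done.

Besides the shell and the picture viewer there is one more tool, called after "Request:" by a JSON object that holds its "op" and its "data". apply_moves: Moves the arm, as the interface text tells. Its arguments: {"type":"object","properties":{"increments":{"type":"array"}},"required":["increments"]}

```bash
mkdir -p pics
python3 - <<'E'
from cell import *
import cv2
s=read_state(); print(s)
for n in("scene","side"):
    c=calibration(n); print(n,c)
    im=get_image(n); cv2.imwrite(f"pics/{n}0.png",im[:,:,::-1])
E
```

```text
{'clock': 0.0, 'qpos': array([ 1.26421013,  0.62931074,  0.03848036,  1.51837165, -0.02702796,
        0.99625171, -0.01999741]), 'qd': array([ 0.0009387 ,  0.00083835,  0.00078679, -0.00162845,  0.00047555,
        0.00016794,  0.00057915]), 'tau': array([ 2.27233586e-04, -5.63398933e+01,  1.22643001e+00, -1.93441808e+01,
        1.10843580e-02,  1.07665957e-02, -4.68893489e-06]), 'eef_pos': array([ 154.87292717, -630.65490852,  230.41151775]), 'tool_rot': array([-3.13977031e+00,  2.11285731e-05,  2.40742442e-01]), 'force': array([ 0.50469653, -0.43594582,  0.17586982]), 'torque': array([ 0.02525576, -0.01521665, -0.03350256]), 'width': 85.483786478516}
scene {'camera_matrix': array([[472.57255592,   0.        , 312.12263405],
       [  0.        , 472.57255592, 204.82645955],
       [  0.        ,   0.        ,   1.        ]]), 'origin': array([1294.02687786,  191.88184701,  806.10583777]), 'attitude': array([ 0.79508788, -0.01129788,  1.71436619])}
side {'camera_matrix': array([[434.00243974,   0.        , 314.60184763],
       [  0.        , 434.00243974, 199.87444308],
       [  0.        ,   0.        ,   1.        ]]), 'origin': array([ 337.78372087, -643.64661555,  633.29837532]), 'attitude': array([ 0.96212618,  0.00981876, -0.35269447])}
```

View pics/scene0.png

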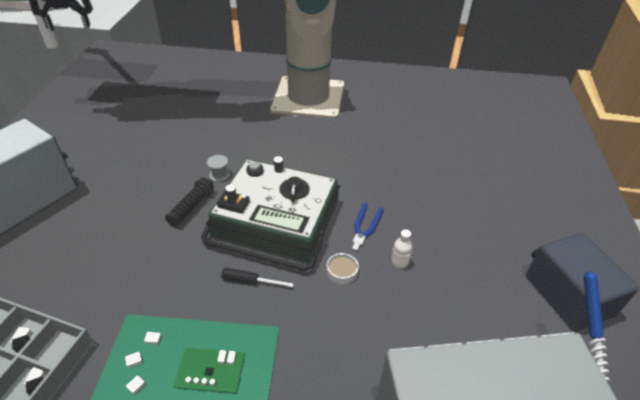

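View pics/side0.png

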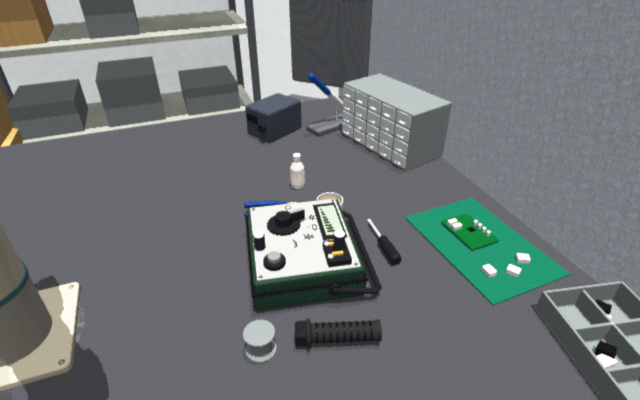

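```bash
cat > h.py <<'E'
import numpy as np,cv2
from scipy.spatial.transform import Rotation as R
from cell import *
def ray(c,uv):
    K=c["camera_matrix"];p=np.linalg.inv(K)@[uv[0],uv[1],1]
    return np.array(c["origin"]),R.from_euler("xyz",c["attitude"]).as_matrix()@(p*[1,-1,-1])
def onz(c,uv,z):
    o,d=ray(c,uv); return o+d*(z-o[2])/d[2]
def proj(c,P):
    q=R.from_euler("xyz",c["attitude"]).as_matrix().T@(np.asarray(P)-c["origin"])*[1,-1,-1]
    q=c["camera_matrix"]@q; return q[:2]/q[2]
E
python3 - <<'E'
from h import *
for n,roi in(("scene",(205,150,345,245)),("side",(240,190,370,290))):
    c=calibration(n); im=cv2.imread(f"pics/{n}0.png"); x0,y0,x1,y1=roi
    crop=im[y0:y1,x0:x1]; m=((crop.min(2)>140)*255).astype(np.uint8)
    cs,_=cv2.findContours(m,cv2.RETR_EXTERNAL,cv2.CHAIN_APPROX_NONE)
    k=max(cs,key=cv2.contourArea)[:,0]+[x0,y0]
    P=np.array([onz(c,p,78)[:2] for p in k],np.float32)
    (cx,cy),sz,a=cv2.minAreaRect(P); print(n,cx,cy,sz,a, cv2.boxPoints(((cx,cy),sz,a)).round().tolist())
    cv2.imwrite(f"pics/{n}0z.png",cv2.resize(crop,None,fx=5.5,fy=5.5,interpolation=cv2.INTER_CUBIC))
sc,sd=calibration("scene"),calibration("side")
for nm,a,b,z in(("sel",(294,188),(285,221),98),("test",(255,166),(274,258),100),("tab",None,None,0)):
    if a: print(nm,onz(sc,a,z),onz(sd,b,z))
E
```

```text
scene 537.9209594726562 3.683563232421875 (231.0821990966797, 193.4145050048828) 80.31037902832031 [[423.0, -94.0], [614.0, -126.0], [653.0, 101.0], [462.0, 134.0]]
side 550.499755859375 14.868850708007812 (252.64930725097656, 209.3076934814453) 79.95816802978516 [[425.0, -91.0], [632.0, -128.0], [676.0, 121.0], [469.0, 158.0]]
sel [531.73464384  49.12608527  98.        ] [516.62463379  30.43441338  98.        ]
test [473.28734756 -52.85741153 100.        ] [465.3845806  -69.63300887 100.        ]
```

View pics/scene0z.png

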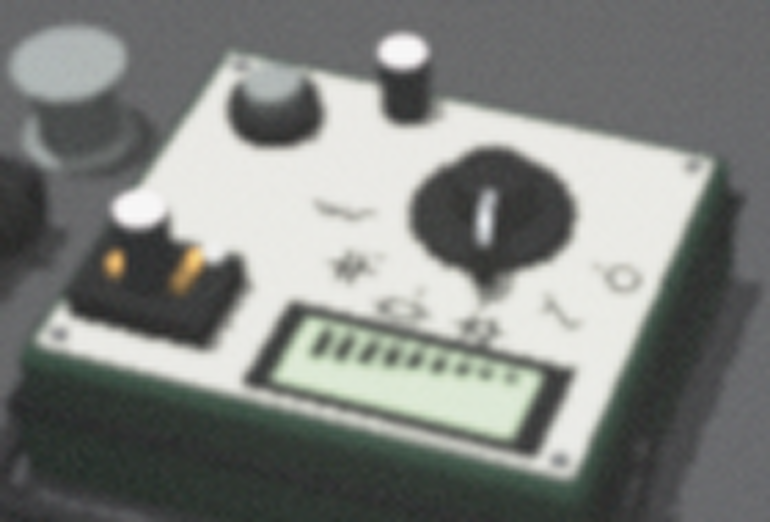

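View pics/side0z.png

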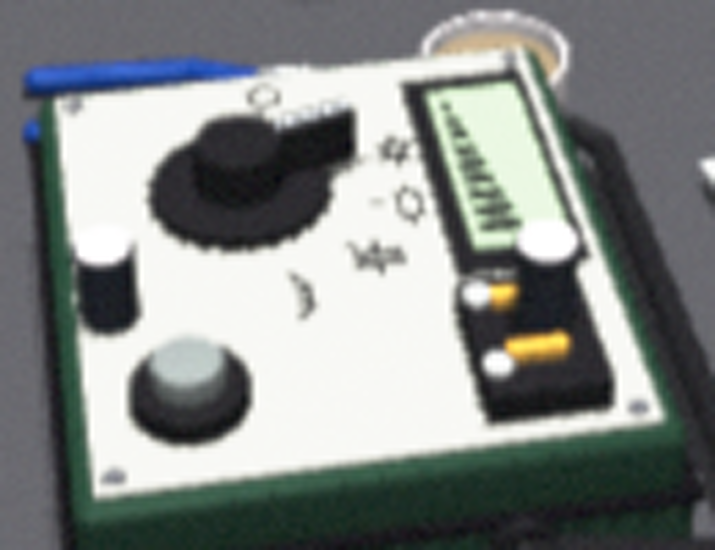

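```bash
cat >> h.py <<'E'
def tri(a,b):
    (o1,d1),(o2,d2)=a,b
    d1=d1/np.linalg.norm(d1);d2=d2/np.linalg.norm(d2)
    t=np.linalg.lstsq(np.c_[d1,-d2],o2-o1,rcond=None)[0]
    p,q=o1+t[0]*d1,o2+t[1]*d2; return (p+q)/2,np.linalg.norm(p-q)
E
python3 - <<'E'
from h import *
sc,sd=calibration("scene"),calibration("side")
pts=dict(NR=((240,65),(113,477)),NL=((693,165),(72,103)),FL=((560,460),(511,60)),FR=((58,333),(640,407)),
 ring=((622,277),(264,97)),wave=((560,315),None),diode=((480,328),(397,150)),res=((402,308),(411,204)),cap=((352,267),(378,257)),coil=((345,210),(303,297)),
 testtop=((275,83),(188,362)),sparetop=((403,50),(104,245)),fixtop=((139,208),(548,242)))
for k,(a,b) in pts.items():
    a=(np.array(a)+.5)/5.5-.5+[205,150]
    z={'testtop':100,'sparetop':112,'fixtop':131}.get(k,78)
    l=[onz(sc,a,z)[:2].round(1)]
    if b:
        b=(np.array(b)+.5)/5.5-.5+[240,190]
        l+=[onz(sd,b,z)[:2].round(1),*tri(ray(sc,a),ray(sd,b))]
    print(k,*l)
E
```

```text
NR [433.4 -80.6] [434.3 -83.6] [433.79299164 -81.41066695  77.16218819] 2.3523536192552497
NL [468.4 124.3] [470.6 124.2] [470.13373267 124.04140542  78.79592202] 1.340915644163232
FL [643.1  94.1] [644.4  89.4] [644.21431976  92.96626451  77.03324193] 3.710788428950813
FR [ 606.9 -111.7] [ 608.1 -114.4] [ 607.69236758 -112.602428     77.50295964] 2.714483770277565
ring [540.9 103.8] [543.  100.8] [542.48865767 103.00821798  77.84471219] 3.053828548207849
wave [566.3  82.3]
diode [578.5  52.2] [580.6  49.1] [580.00533769  51.28647329  77.78326318] 3.2003979851023656
res [572.1  19.5] [574.1  15.8] [573.5426703   18.4506249   77.48301079] 3.518734038658088
cap [552.   -5.1] [552.2  -9. ] [552.1231941   -6.10292718  76.75325917] 2.5269123014457495
coil [518.9 -15.1] [519.8 -20.4] [519.45610299 -16.47525026  76.47456915] 3.8390053256952603
testtop [468.8 -54.9] [466.9 -62.8] [466.84673518 -56.88942333  96.48778887] 3.6262500837820513
sparetop [453.   -2.3] [453.2  -8.2] [452.81507169  -3.58704643 110.00847032] 3.4536240534835443
fixtop [586.5 -78.4] [586.9 -82.3] [586.82775257 -79.52385994 129.89358195] 2.8190778720505123
```

Request:
{"op": "apply_moves", "data": {"increments": [{"tx": 0.315, "ty": 0.331, "tz": 0, "rz": 8, "claw": 0}, {"tx": 0.315, "ty": 0.331, "tz": 0, "rz": 8, "claw": 0}, {"tx": 0.315, "ty": 0.331, "tz": 0, "rz": 8, "claw": 0}, {"tx": 0.315, "ty": 0.331, "tz": 0, "rz": 8, "claw": 0}, {"tx": 0.315, "ty": 0.331, "tz": 0, "rz": 8, "claw": 0}, {"tx": 0.315, "ty": 0.331, "tz": 0, "rz": 8, "claw": 0}, {"tx": 0.315, "ty": 0.331, "tz": 0, "rz": 8, "claw": 0}, {"tx": 0.315, "ty": 0.331, "tz": 0, "rz": 8, "claw": 0}, {"tx": 0.315, "ty": 0.331, "tz": 0, "rz": 8, "claw": 0}, {"tx": 0.315, "ty": 0.331, "tz": 0, "rz": 8, "claw": 0}]}}

```text
$.increments[0]: bad value
```

Request:
{"op": "apply_moves", "data": {"increments": [{"tx": 0.04, "ty": 0.04, "tz": 0.0, "rx": 0.0, "ry": 0.0, "rz": 0.8, "claw": 0.0}]}}

```text
clock: 0.2
eef_pos: [183.2, -600.1, 230.5]
tool_rot: [3.14, 0.006, 0.301]
force: [0.5, -0.2, 0.5]
width: 72.8
```

Request:
{"op": "apply_moves", "data": {"increments": [{"tx": 0.285, "ty": 0.295, "tz": 0.0, "rx": 0.0, "ry": 0.0, "rz": 8.0, "claw": 0.0}, {"tx": 0.285, "ty": 0.295, "tz": 0.0, "rx": 0.0, "ry": 0.0, "rz": 8.0, "claw": 0.0}, {"tx": 0.285, "ty": 0.295, "tz": 0.0, "rx": 0.0, "ry": 0.0, "rz": 8.0, "claw": 0.0}, {"tx": 0.285, "ty": 0.295, "tz": 0.0, "rx": 0.0, "ry": 0.0, "rz": 8.0, "claw": 0.0}, {"tx": 0.285, "ty": 0.295, "tz": 0.0, "rx": 0.0, "ry": 0.0, "rz": 8.0, "claw": 0.0}, {"tx": 0.285, "ty": 0.295, "tz": 0.0, "rx": 0.0, "ry": 0.0, "rz": 8.0, "claw": 0.0}, {"tx": 0.285, "ty": 0.295, "tz": 0.0, "rx": 0.0, "ry": 0.0, "rz": 8.0, "claw": 0.0}, {"tx": 0.285, "ty": 0.295, "tz": 0.0, "rx": 0.0, "ry": 0.0, "rz": 8.0, "claw": 0.0}, {"tx": 0.285, "ty": 0.295, "tz": 0.0, "rx": 0.0, "ry": 0.0, "rz": 8.0, "claw": 0.0}, {"tx": 0.285, "ty": 0.295, "tz": 0.0, "rx": 0.0, "ry": 0.0, "rz": 8.0, "claw": 0.0}]}}

```text
clock: 1.2
eef_pos: [477.0, -298.3, 231.0]
tool_rot: [-3.141, -0.001, 1.014]
force: [-0.1, -0.5, 0.3]
width: 0.2
```

Request:
{"op": "apply_moves", "data": {"increments": [{"tx": 0.073, "ty": 0.38, "tz": 0.0, "rx": 0.0, "ry": 0.0, "rz": 7.3, "claw": 0.0}, {"tx": 0.073, "ty": 0.38, "tz": 0.0, "rx": 0.0, "ry": 0.0, "rz": 7.3, "claw": 0.0}, {"tx": 0.073, "ty": 0.38, "tz": 0.0, "rx": 0.0, "ry": 0.0, "rz": 7.3, "claw": 0.0}, {"tx": 0.073, "ty": 0.38, "tz": 0.0, "rx": 0.0, "ry": 0.0, "rz": 7.3, "claw": 0.0}, {"tx": 0.073, "ty": 0.38, "tz": 0.0, "rx": 0.0, "ry": 0.0, "rz": 7.3, "claw": 0.0}, {"tx": 0.073, "ty": 0.38, "tz": 0.0, "rx": 0.0, "ry": 0.0, "rz": 7.3, "claw": 0.0}, {"tx": 0.073, "ty": 0.38, "tz": 0.0, "rx": 0.0, "ry": 0.0, "rz": 7.3, "claw": 0.0}, {"tx": 0.073, "ty": 0.38, "tz": 0.0, "rx": 0.0, "ry": 0.0, "rz": 7.3, "claw": 0.0}, {"tx": 0.073, "ty": 0.38, "tz": 0.0, "rx": 0.0, "ry": 0.0, "rz": 7.3, "claw": 0.0}, {"tx": 0.073, "ty": 0.38, "tz": 0.0, "rx": 0.0, "ry": 0.0, "rz": 7.3, "claw": 0.0}]}}

```text
clock: 2.2
eef_pos: [548.2, 77.3, 230.9]
tool_rot: [-3.14, 0.002, 1.645]
force: [-0.7, -1.5, 0.9]
width: 0.0
```

Run:
```python
from h import *
s=read_state();print(s["eef_pos"],s["tool_rot"],s["qpos"].round(2))
c=calibration("wrist");print(c)
im=get_image("wrist")[:,:,::-1].copy();cv2.imwrite("pics/w1.png",im)
A=np.array([515.2,45.2])
def P(phi,r,z): return np.r_[A+r*np.array([np.cos(np.radians(phi)),np.sin(np.radians(phi))]),z]
v=im.copy()
for i in range(6): cv2.circle(v,tuple(int(t) for t in proj(c,P(65-30*i,64,78)).round()),3,(0,0,255),1)
cv2.circle(v,tuple(int(t) for t in proj(c,P(0,0,106)).round()),3,(0,255,0),1)
cv2.circle(v,tuple(int(t) for t in proj(c,P(5,47,107)).round()),3,(255,0,0),1)
cv2.circle(v,tuple(int(t) for t in proj(c,[467,-58,100]).round()),3,(255,0,255),1)
cv2.imwrite("pics/w1v.png",v)
```

```text
[548.19299344  77.30814737 230.8715172 ] [-3.14046540e+00  1.62946277e-03  1.64486640e+00] [ 0.07  0.51 -0.38  1.78  0.24  0.89 -0.35]
{'camera_matrix': array([[360.71990258,   0.        , 326.94554685],
       [  0.        , 360.71990258, 205.62185155],
       [  0.        ,   0.        ,   1.        ]]), 'origin': array([541.97098586, 153.17140066, 373.05494328]), 'attitude': array([-0.30520763,  0.00197357,  0.07372303])}
```

View pics/w1v.png

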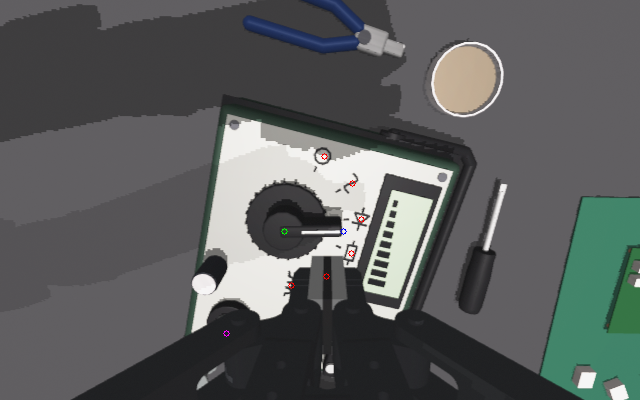

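Request:
{"op": "apply_moves", "data": {"increments": [{"tx": 0.001, "ty": 0.0, "tz": -0.05, "rx": 0.0, "ry": 0.0, "rz": 0.0, "claw": 0.0}, {"tx": 0.001, "ty": 0.0, "tz": -0.09, "rx": 0.0, "ry": 0.0, "rz": 0.0, "claw": 0.0}, {"tx": 0.001, "ty": 0.0, "tz": -0.12, "rx": 0.0, "ry": 0.0, "rz": 0.0, "claw": 0.0}, {"tx": 0.001, "ty": 0.0, "tz": -0.135, "rx": 0.0, "ry": 0.0, "rz": 0.0, "claw": 0.0}, {"tx": 0.001, "ty": 0.0, "tz": -0.14, "rx": 0.0, "ry": 0.0, "rz": 0.0, "claw": 0.0}, {"tx": 0.001, "ty": 0.0, "tz": -0.14, "rx": 0.0, "ry": 0.0, "rz": 0.0, "claw": 0.0}, {"tx": 0.001, "ty": 0.0, "tz": -0.14, "rx": 0.0, "ry": 0.0, "rz": 0.0, "claw": 0.0}]}}

```text
clock: 2.95
eef_pos: [550.2, 78.0, 92.2]
tool_rot: [3.14, 0.0, 1.644]
force: [-0.2, 0.3, 0.2]
width: -0.1
```

Run:
```python
from h import *
s=read_state();print(s["eef_pos"],s["tool_rot"])
A=np.array([515.2,45.2]);r=38;off=16.5
for k in range(5,-60,-5):
    a=np.radians(k);u=np.array([np.cos(a),np.sin(a)]);t=np.array([-u[1],u[0]])
    p=A+r*u+off*t; print(k,((p-s["eef_pos"][:2])/1000).round(4),((k+90-np.degrees(s["tool_rot"][2]))/5).round(2))
```

```text
[550.18471626  77.98247578  92.2414153 ] [3.14001360e+00 3.26545587e-04 1.64398008e+00]
5 [ 0.0014 -0.013 ] 0.16
0 [ 0.003  -0.0163] -0.84
-5 [ 0.0043 -0.0197] -1.84
-10 [ 0.0053 -0.0231] -2.84
-15 [ 0.006  -0.0267] -3.84
-20 [ 0.0064 -0.0303] -4.84
-25 [ 0.0064 -0.0339] -5.84
-30 [ 0.0062 -0.0375] -6.84
-35 [ 0.0056 -0.0411] -7.84
-40 [ 0.0047 -0.0446] -8.84
-45 [ 0.0036 -0.048 ] -9.84
-50 [ 0.0021 -0.0513] -10.84
-55 [ 0.0003 -0.0544] -11.84
```

Request:
{"op": "apply_moves", "data": {"increments": [{"tx": 0.001, "ty": -0.007, "tz": -0.001, "rx": 0.0, "ry": 0.0, "rz": 0.0, "claw": 0.0}, {"tx": 0.0014, "ty": -0.013, "tz": -0.001, "rx": 0.0, "ry": 0.0, "rz": 0.0, "claw": 0.0}, {"tx": 0.003, "ty": -0.0163, "tz": -0.001, "rx": 0.0, "ry": 0.0, "rz": -0.84, "claw": 0.0}, {"tx": 0.0043, "ty": -0.0197, "tz": -0.001, "rx": 0.0, "ry": 0.0, "rz": -1.84, "claw": 0.0}, {"tx": 0.0053, "ty": -0.0231, "tz": -0.001, "rx": 0.0, "ry": 0.0, "rz": -2.84, "claw": 0.0}, {"tx": 0.006, "ty": -0.0267, "tz": -0.001, "rx": 0.0, "ry": 0.0, "rz": -3.84, "claw": 0.0}, {"tx": 0.0064, "ty": -0.0303, "tz": -0.001, "rx": 0.0, "ry": 0.0, "rz": -4.84, "claw": 0.0}, {"tx": 0.0064, "ty": -0.0303, "tz": -0.001, "rx": 0.0, "ry": 0.0, "rz": -4.84, "claw": 0.0}, {"tx": 0.0064, "ty": -0.0303, "tz": -0.001, "rx": 0.0, "ry": 0.0, "rz": -4.84, "claw": 0.0}, {"tx": 0.0064, "ty": -0.0303, "tz": -0.001, "rx": 0.0, "ry": 0.0, "rz": -4.84, "claw": 0.0}]}}

```text
clock: 3.95
eef_pos: [555.9, 48.8, 90.5]
tool_rot: [3.141, -0.0, 1.225]
force: [1.1, 0.0, -0.5]
width: 0.1
```

Run:
```python
from h import *
s=read_state();print(s["eef_pos"],s["tool_rot"],s["force"])
c=calibration("scene");im=get_image("scene")[:,:,::-1]
w=get_image("wrist")[:,:,::-1]
a=cv2.resize(im[150:245,205:345],None,fx=4,fy=4,interpolation=cv2.INTER_CUBIC)
cv2.imwrite("pics/p2.png",np.vstack([a[:,:560],cv2.resize(w,None,fx=.875,fy=.875)[100:300]]))
A=np.array([515.2,45.2]);r=38;off=16.5
for k in range(-20,-60,-5):
    a=np.radians(k);u=np.array([np.cos(a),np.sin(a)]);t=np.array([-u[1],u[0]])
    p=A+r*u+off*t; print(k,((p-s["eef_pos"][:2])/1000).round(4),((k+90-np.degrees(s["tool_rot"][2]))/5).round(2))
```

```text
[555.89208799  48.84056183  90.52546104] [ 3.14134642e+00 -3.45600092e-04  1.22485414e+00] [ 1.07408052e+00  3.34139989e-04 -4.60493569e-01]
-20 [ 0.0007 -0.0011] -0.04
-25 [ 0.0007 -0.0047] -1.04
-30 [ 0.0005 -0.0084] -2.04
-35 [-0.0001 -0.0119] -3.04
-40 [-0.001  -0.0154] -4.04
-45 [-0.0022 -0.0188] -5.04
-50 [-0.0036 -0.0221] -6.04
-55 [-0.0054 -0.0253] -7.04
```

View pics/p2.png

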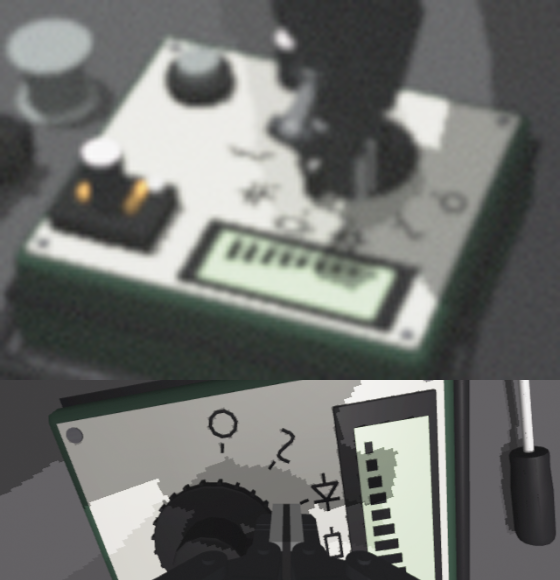

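Request:
{"op": "apply_moves", "data": {"increments": [{"tx": 0.0007, "ty": -0.0047, "tz": 0.0, "rx": 0.0, "ry": 0.0, "rz": -1.04, "claw": 0.0}, {"tx": 0.0005, "ty": -0.0084, "tz": 0.0, "rx": 0.0, "ry": 0.0, "rz": -2.04, "claw": 0.0}, {"tx": -0.0001, "ty": -0.0119, "tz": 0.0, "rx": 0.0, "ry": 0.0, "rz": -3.04, "claw": 0.0}, {"tx": -0.001, "ty": -0.0154, "tz": 0.0, "rx": 0.0, "ry": 0.0, "rz": -4.04, "claw": 0.0}, {"tx": -0.0022, "ty": -0.0188, "tz": 0.0, "rx": 0.0, "ry": 0.0, "rz": -5.04, "claw": 0.0}, {"tx": -0.0036, "ty": -0.0221, "tz": 0.0, "rx": 0.0, "ry": 0.0, "rz": -6.04, "claw": 0.0}, {"tx": -0.0036, "ty": -0.0221, "tz": 0.0, "rx": 0.0, "ry": 0.0, "rz": -6.04, "claw": 0.0}, {"tx": -0.0036, "ty": -0.0221, "tz": 0.0, "rx": 0.0, "ry": 0.0, "rz": -6.04, "claw": 0.0}, {"tx": -0.0036, "ty": -0.0221, "tz": 0.0, "rx": 0.0, "ry": 0.0, "rz": -6.04, "claw": 0.0}]}}

```text
clock: 4.95
eef_pos: [552.3, 27.1, 90.3]
tool_rot: [-3.141, -0.0, 0.698]
force: [0.5, -0.2, 0.5]
width: 0.3
```

Request:
{"op": "apply_moves", "data": {"increments": [{"tx": 0.006, "ty": 0.005, "tz": 0.0, "rx": 0.0, "ry": 0.0, "rz": 0.0, "claw": 0.0}, {"tx": 0.006, "ty": 0.005, "tz": 0.04, "rx": 0.0, "ry": 0.0, "rz": 0.0, "claw": 0.0}, {"tx": 0.006, "ty": 0.005, "tz": 0.09, "rx": 0.0, "ry": 0.0, "rz": 0.0, "claw": 0.0}, {"tx": -0.01, "ty": 0.0, "tz": 0.12, "rx": 0.0, "ry": 0.0, "rz": 0.0, "claw": 0.0}, {"tx": -0.05, "ty": -0.03, "tz": 0.13, "rx": 0.0, "ry": 0.0, "rz": 1.5, "claw": 0.0}, {"tx": -0.08, "ty": -0.06, "tz": 0.13, "rx": 0.0, "ry": 0.0, "rz": 3.0, "claw": 0.0}, {"tx": -0.08, "ty": -0.06, "tz": 0.13, "rx": 0.0, "ry": 0.0, "rz": 4.0, "claw": 0.0}, {"tx": -0.08, "ty": -0.06, "tz": 0.13, "rx": 0.0, "ry": 0.0, "rz": 4.0, "claw": 0.0}, {"tx": -0.08, "ty": -0.06, "tz": 0.13, "rx": 0.0, "ry": 0.0, "rz": 4.0, "claw": 0.0}]}}

```text
clock: 5.85
eef_pos: [473.3, -32.6, 220.6]
tool_rot: [3.141, -0.001, 1.044]
force: [0.6, 0.1, -0.3]
width: 0.0
```

Run:
```python
from h import *
s=read_state();print(s["eef_pos"],s["tool_rot"],s["force"])
c=calibration("wrist")
im=get_image("wrist")[:,:,::-1].copy();cv2.imwrite("pics/w3.png",im)
A=np.array([515.2,45.2])
def P(phi,r,z): return np.r_[A+r*np.array([np.cos(np.radians(phi)),np.sin(np.radians(phi))]),z]
v=im.copy()
for p in [P(65-30*i,64,78) for i in range(6)]+[P(0,0,106),P(-55,47,107),[467,-58,100]]: cv2.circle(v,tuple(int(t) for t in proj(c,p).round()),3,(0,0,255),1)
cv2.imwrite("pics/w3v.png",v)
```

```text
[473.32530995 -32.58069246 220.57928438] [ 3.14064979e+00 -1.38371061e-03  1.04428996e+00] [ 0.57773254  0.11861318 -0.27347975]
```

View pics/w3v.png

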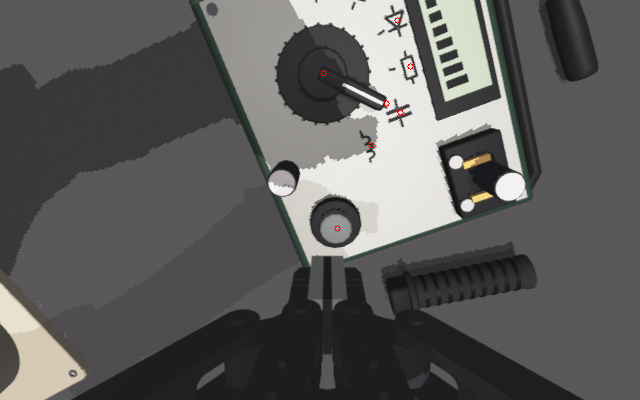

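Run:
```python
from h import *
c=calibration("wrist");im=cv2.imread("pics/w3.png")
roi=im[82:112,338:387];ys,xs=np.where(roi.min(2)>150)
m=((roi.min(2)>150)*255).astype(np.uint8)
n,l,st,ce=cv2.connectedComponentsWithStats(m);print(st,ce.round(1))
for i in range(1,n):
    if st[i,4]<25: continue
    p=np.argwhere(l==i)[:,::-1]+[338,82]
    W=np.array([onz(c,q,107)[:2] for q in p],np.float32)
    vx,vy,x,y=cv2.fitLine(W,cv2.DIST_L2,0,.01,.01).ravel();print(st[i,4],np.degrees(np.arctan2(vy,vx)),x,y,np.degrees(np.arctan2(y-45.2,x-515.2)))
g=((im[200:250,310:365].max(2)>110)&(im[200:250,310:365].max(2)<175)).astype(np.uint8)*255
cs,_=cv2.findContours(g,0,1);k=max(cs,key=cv2.contourArea);(u,v),rr=cv2.minEnclosingCircle(k);print(u+310,v+200,rr,onz(c,(u+310,v+200),100))
```

```text
[[  0   0  49  30 996]
 [  4   1  42  22 168]
 [ 31   0  18  15 160]
 [ 47  18   2   6   9]
 [ 15  21  34   9 137]] [[19.9 14.7]
 [25.3 11.8]
 [41.8  4.9]
 [47.7 21. ]
 [29.6 26.8]]
168 -54.783344 531.7947 20.09699 -56.532795
160 -59.339787 543.49976 18.456823 -43.380154
137 -34.059845 529.6521 10.006688 -67.67456
335.5 228.5 15.182326316833496 [465.88830817 -57.4904709  100.        ]
```

Request:
{"op": "apply_moves", "data": {"increments": [{"tx": -0.007, "ty": -0.025, "tz": 0.0, "rx": 0.0, "ry": 0.0, "rz": 0.0, "claw": 0.0}, {"tx": -0.007, "ty": -0.025, "tz": -0.04, "rx": 0.0, "ry": 0.0, "rz": 0.0, "claw": 0.0}, {"tx": -0.007, "ty": -0.025, "tz": -0.08, "rx": 0.0, "ry": 0.0, "rz": 0.0, "claw": 0.0}, {"tx": -0.007, "ty": -0.025, "tz": -0.105, "rx": 0.0, "ry": 0.0, "rz": 0.0, "claw": 0.0}, {"tx": -0.007, "ty": -0.025, "tz": -0.114, "rx": 0.0, "ry": 0.0, "rz": 0.0, "claw": 0.0}, {"tx": -0.007, "ty": -0.025, "tz": -0.114, "rx": 0.0, "ry": 0.0, "rz": 0.0, "claw": 0.0}, {"tx": -0.007, "ty": -0.025, "tz": -0.114, "rx": 0.0, "ry": 0.0, "rz": 0.0, "claw": 0.0}, {"tx": -0.007, "ty": -0.025, "tz": -0.114, "rx": 0.0, "ry": 0.0, "rz": 0.0, "claw": 0.0}]}}

```text
clock: 6.7
eef_pos: [466.4, -58.2, 107.5]
tool_rot: [3.139, -0.001, 1.046]
force: [0.1, -0.1, -0.3]
width: -0.0
```

Request:
{"op": "apply_moves", "data": {"increments": [{"tx": 0.0, "ty": 0.0, "tz": -0.005, "rx": 0.0, "ry": 0.0, "rz": 0.0, "claw": 0.0}, {"tx": 0.0, "ty": 0.0, "tz": -0.008, "rx": 0.0, "ry": 0.0, "rz": 0.0, "claw": 0.0}, {"tx": 0.0, "ty": 0.0, "tz": -0.01, "rx": 0.0, "ry": 0.0, "rz": 0.0, "claw": 0.0}, {"tx": 0.0, "ty": 0.0, "tz": -0.012, "rx": 0.0, "ry": 0.0, "rz": 0.0, "claw": 0.0}, {"tx": 0.0, "ty": 0.0, "tz": -0.012, "rx": 0.0, "ry": 0.0, "rz": 0.0, "claw": 0.0}, {"tx": 0.0, "ty": 0.0, "tz": -0.012, "rx": 0.0, "ry": 0.0, "rz": 0.0, "claw": 0.0}, {"tx": 0.0, "ty": 0.0, "tz": -0.012, "rx": 0.0, "ry": 0.0, "rz": 0.0, "claw": 0.0}]}}

```text
clock: 7.4
eef_pos: [465.8, -58.4, 94.6]
tool_rot: [3.14, -0.001, 1.045]
force: [2.8, -0.4, 3.9]
width: -0.2
```

Request:
{"op": "apply_moves", "data": {"increments": [{"tx": 0.0, "ty": 0.0, "tz": -0.001, "rx": 0.0, "ry": 0.0, "rz": 0.0, "claw": 0.0}, {"tx": 0.0, "ty": 0.0, "tz": -0.001, "rx": 0.0, "ry": 0.0, "rz": 0.0, "claw": 0.0}, {"tx": 0.0, "ty": 0.0, "tz": -0.001, "rx": 0.0, "ry": 0.0, "rz": 0.0, "claw": 0.0}, {"tx": 0.0, "ty": 0.0, "tz": -0.001, "rx": 0.0, "ry": 0.0, "rz": 0.0, "claw": 0.0}]}}

```text
clock: 7.8
eef_pos: [465.8, -58.4, 93.9]
tool_rot: [3.14, -0.001, 1.045]
force: [1.3, -0.8, 10.0]
width: 0.1
```

Run:
```python
from h import *
im=get_image("side")[:,:,::-1]
s=read_state();print(s["clock"],s["eef_pos"],s["force"])
a=cv2.imread("pics/side0.png")[190:290,240:370]
cv2.imwrite("pics/end.png",np.hstack([cv2.resize(x,None,fx=3,fy=3,interpolation=cv2.INTER_CUBIC) for x in(a,im[190:290,240:370])]))
```

```text
7.85 [465.86385717 -58.41962049  93.95806852] [ 1.19896901 -1.30913085 11.5271321 ]
```

View pics/end.png

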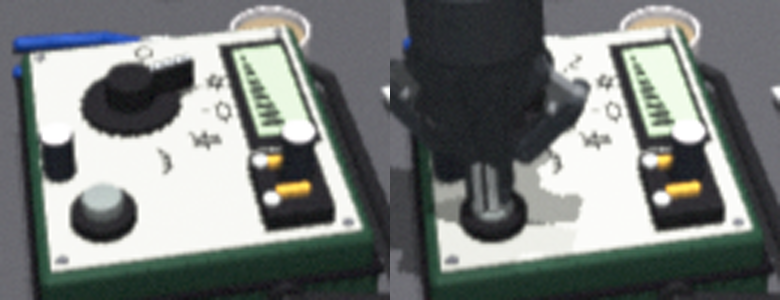

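The tester stands where it did (corner screws at the same pixels), and the fingertip is on TEST with the button pressed down into its collar. The reading is about 10–11 N.

```bash
python3 -c "
from cell import *
print(finish_job())"
```

```text
the job is handed in; nothing more can be done
None
```

The selector is on the capacitor symbol and TEST is held down by the closed fingertips. I handed the job in at about 7.9 s.

- **Selector:** it started at the diode symbol, so I pushed the tab clockwise two clicks and backed the fingers off. In the wrist picture its white line pointed at -54.8°, against -55° expected for the capacitor click.
- **TEST button:** I pressed it only after that check. The fingertip stopped at z = 93.9 mm, where the fully-down height is 94 mm. The force was 10–11.5 N and rose steeply over the last millimetre, so the button is at its stop.
- **Surroundings:** in the last side picture the tester had not visibly moved. The gripper hid the spare capacitor in that picture. It was last seen upright in the wrist picture before the press, and the fingers never came near it.
- **Checks:** none failed. The scene and side cameras disagreed by 2–4 mm on most points (up to about 8 mm sideways on the TEST button), and the close wrist views settled the positions used.

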